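# Uncap the burner's gas canister in the cheese stall's drawer

## Robot

A 6-joint arm with a two-finger parallel gripper is mounted at the origin on the work surface. World frame = base frame: x ahead of the robot, y to its left, z up, the work surface at z = 0. Lengths are in m, angles in degrees, forces in N, time in s.
With the tool pointing down it reaches from about 0.375 to 0.9 m from the base axis. Payload 3.1 kg.
Tool frame: the origin (TCP) lies on the centre line of the jaws, within the pads' length; the fingertips stand 14 mm ahead of it and the grasp point (between the pads) lies 5 mm behind it (bot.tips_ahead is the distance from the TCP to the fingertips, in m); z points along the fingers, y is the line along which they close (so a half turn about z gives the same grasp; the last joint's range is limited). The gripper opens to 87 mm and grips with 3 to 60 N. Pads are 19 mm wide; open, the fingers measure 117 mm over their backs; the gripper's body (75 mm by 190 mm) begins 51 mm behind the grasp point.
Start: joints at [-87.176, 30.224, 82.088, -0, 67.689, -10.227], TCP at [0.141, -0.609, 0.237] pointing down, gripper open.
Joint ranges: [-176.69, 176.69], [-43.24, 126.21], [12.49, 139.97], [-82, 262], [0, 151.66], [-163.58, 163.58]. Speed limits (degrees/s): [159.86, 159.86, 180, 180, 180, 180].

## Interface

Orientations are given as a 3x3 rotation matrix whose columns are the frame's x, y, z axes.
In Python, from rig import bot gives the robot as it stands.
- The arm moves only by the tool play_rows, never from a script. Its argument "moves" is a list that holds one entry, the list of rows, each a list of 6 numbers: the shift along the tool's x, y, z in mm, then the turn, a rotation vector about the tool's x, y, z in rad. A call has 1 to 5 rows; each row shifts and turns the commanded pose from where the row before left it, along the tool's axes as they then stand; what a row does not reach is not made up. A row lasts 1/10 s, in which the tool goes at most 50 mm and 8.59 degrees, less where a joint would pass 70% of its speed; a pose out of reach is approached as far as the arm can. A call with a gripper value outside its range is refused whole. "fingers" is the opening, from -1 (shut) to 1 (fully open), set as the call begins (left out, the last holds). The fingers move at their own pace and stop on an object; the grip force is fixed at half the most. Time passes only in rows, so rows that do not move let the fingers close. It gives the time, the measured TCP pose, the force, the opening and the grip force at its end, in the units of the state.
- bot.read_state(): the state, without advancing time (a new reading comes with each control period).
- bot.capture(name): name is "scene" or "top" or "wrist"; returns a dict with "image" (480x640x3 uint8, blue, green, red), "fx", "fy", "cx", "cy" (pixels), "R" (3x3) and "t" (3): a world point X has camera coordinates R X + t. Camera axes: x right, y down, z forward; pixel columns grow to the right and rows downward; lengths in m; the calibration is good to about 2 mm. A picture is of the moment at which its call begins. There is no depth.
- bot.hand_in(): hands the job in; it is judged then, once.
Trained networks look in a picture, given as the dict that the camera call returned (one of the last four; its "shot" number tells which), for a name from the list of things; names that differ only in an ending like _2 or _b are one class to them, and where a whole thing is asked for, a point or a joint stands for the part that bears it (a point fixed in the world has none). Each returns a list of dicts, best first, with "confidence" (0 to 1); they miss things now and then, are a little off and sometimes report something else, mostly with a low value. They report only what shows in the picture. A call takes as long as a camera call.
- bot.search_frame(picture, query): "centre" ([column, row] in pixels, amid what is visible of it).
- bot.silhouettes(picture, query): "pixels" (480x640 bool, what is visible of it) and "centre" ([column, row] in pixels, amid what is visible of it).
- bot.pinpoint(picture, query): "centre" ([column, row] in pixels: a listed point, or the origin of a listed thing).
The state is a dict: "time_s": time; "joint_positions": joint angles; "qvel": joint speeds; "tau": joint torques, N m; "position": TCP position; "tcp_rot": TCP orientation; "force": force on the tool from outside, world axes, zero at the start; "moment": the same for the moment, N m; "opening": opening from 0.0 (shut) to 1.0 (fully open); "grasp_force": force on a finger pad.
Only numpy, scipy, OpenCV 4.12 (cv2) and the standard library are available. Lean on these libraries where they do the work, as an engineer would, in place of code of your own. Each camera call takes 0.05 s, during which the arm holds its last target. There are 200 camera calls.

## Task

The gas canister for the stall's cheese melter stands in the closed green-fronted drawer. Pull the drawer fully out to its stop, then take the orange winged cap off the canister: it is an unmarked quick-turn cap and canisters come with either thread hand, so try it gently both ways without forcing it, turn it the way that goes until it is free, and only then lift it straight off. Finish while holding the cap in the gripper, level and still, a good 5 cm or more above where it sat and straight over the canister, with the drawer left out and the rest of the stall undisturbed.

Things in the scene. Friction and masses are not known exactly. Their poses are not given: they have to be found in the camera images.
- drawer (a joint): How far the drawer is out, in m: 0 closed, 0.200 at its stop. It slides with about 4 N of friction and stays where it is left.
- drawer_handle (a point): Middle of the drawer's level round steel bar handle, 12 mm thick, 120 mm long, its axis 42 mm in front of the green front, 150 mm above the table, 35 mm below the cabinet's top. x points into the cabinet (the drawer opens along -x), y along the bar, z up. It moves with the drawer. The green front's top edge is 173 mm above the table.
- cabinet: Fixed wooden drawer unit, 300 deep (x) by 300 wide (y) by 185 mm high, with the one drawer. Origin: on the table, under the middle of the closed drawer's green front face; x points into the unit (away from the robot), z up. It carries the drawer and the canister. Plates and a box on its top stand up to 20 mm high, fixed.
- neck (a point): Top of the canister's brass neck, on the canister's axis, 119 mm above the table, 105 mm behind the outer face of the green front; x as the cabinet's x, z up. The blue canister (90 mm wide, 98 mm high with its neck) is fixed in the drawer and moves with it; under the cabinet's top while the drawer is closed.
- cap_wing (a point): Centre of the cap's wing grip: an upright orange bar 46 mm long (x), 12 mm thick (y), 22 mm high (z), on the cap's round top. With the cap on, it is 134 mm above the table, 15 mm above point neck, and its x points as the neck's x within 0.06 rad. It does not rise by turning.
- honey_center (a point): Bystander: centre of an amber jar with a brass lid, 60 mm wide and 85 mm high, on the table to the left.
- wheel_center (a point): Bystander: centre of a small yellow cheese wheel, 116 mm wide, 45 mm high, on the dark wooden board to the left.
- wedge_center (a point): Bystander: centre of a pale cheese wedge, 80 x 35 x 40 mm, on the same board.
- seeds_center (a point): Bystander: centre of an amber jar with a metal lid, 64 mm wide, 75 mm high, on the table to the right.
- cup_center (a point): Bystander: centre of a paper cup, 70 mm wide, 80 mm high, on the table to the right.
- cap: Loose orange zinc cap, 56 mm wide, about 180 g; origin 30 mm below cap_wing. Lugs hold it on, 1 to 2 mm of play. The wrong way (cw or ccw, differs each time, nothing shows which) it stops at about 0.2 rad, 0.3 if pressed; the right way it turns easily, lifts off from 0.85 rad, stops at 1.2 rad, still free. Twist under 1 N m at a stop: turning the hand 0.3 rad past it breaks the thread.

How it is judged:
By the outcome, as a careful person would: the job done as asked, in the order asked, and still so for the second after the job is handed in, while the arm keeps its last pose, push and grip.
It also fails if it takes over 54 s, if anything falls off the work surface, if the arm or the gripper's body presses on something with over 40 N, if the wrist force passes 120 N, or if a joint passes its speed limit or range.

## Working session

There is one attempt and no reset: what is moved stays moved. The work goes in short steps, Python scripts to look and compute and a tool call to move; the robot and the scene stay as the last step left them, time stands still between calls to the robot, and variables do not carry over. Pictures are saved under pics/ and viewed, at most 10 in all, crops included, and the job is handed in when it is done.

Besides the shell and the picture viewer there is one more tool, called after "Request:" by a JSON object that holds its "name" and its "arguments", one argument or row to a line. play_rows: Moves the arm, as the interface text tells. Its arguments: {"type":"object","properties":{"moves":{"type":"array","items":{"type":"array","items":{"type":"array","items":{"type":"number"}}}},"fingers":{"type":"number"}},"required":["moves"]}

```bash
mkdir -p pics; ls
cat > h.py <<'E'
import numpy as np, cv2
from rig import bot
def ray(p,uv):
    d=np.array([(uv[0]-p['cx'])/p['fx'],(uv[1]-p['cy'])/p['fy'],1.]);R=np.array(p['R']);t=np.array(p['t'])
    return -R.T@t, R.T@d
def atz(p,uv,z):
    c,d=ray(p,uv); return c+d*(z-c[2])/d[2]
def tri(obs):
    A=np.zeros((3,3));b=np.zeros(3)
    for p,uv in obs:
        c,d=ray(p,uv);d=d/np.linalg.norm(d);P=np.eye(3)-np.outer(d,d);A+=P;b+=P@c
    return np.linalg.solve(A,b)
def proj(p,X):
    q=np.array(p['R'])@X+np.array(p['t']);return [p['fx']*q[0]/q[2]+p['cx'],p['fy']*q[1]/q[2]+p['cy']]
E
python3 - <<'E'
from h import *
np.set_printoptions(precision=3,suppress=True)
P={n:bot.capture(n) for n in("scene","top")}
cv2.imwrite('pics/a.png',P['scene']['image']);cv2.imwrite('pics/b.png',P['top']['image'])
for q,z in(('drawer_handle',.15),('cabinet',0),('honey_center',.0425),('seeds_center',.0375),('cup_center',.04),('wheel_center',.05)):
    obs=[]
    for n,p in P.items():
        r=bot.pinpoint(p,q)
        if r: print(q,n,r[0]['centre'],round(r[0]['confidence'],2),atz(p,r[0]['centre'],z)); obs.append((p,r[0]['centre']))
    if len(obs)==2: print('  tri',tri(obs))
s=bot.read_state();print(s['time_s'],np.array(s['tcp_rot']))
E
```

```text
pics
drawer_handle scene [260.9, 207.2] 0.58 [ 0.651 -0.089  0.15 ]
drawer_handle top [387.8, 208.3] 0.6 [ 0.651 -0.097  0.15 ]
  tri [ 0.65  -0.096  0.146]
cabinet scene [260.9, 209.8] 0.36 [ 0.59  -0.232  0.   ]
cabinet top [377.0, 204.9] 0.56 [ 0.697 -0.081  0.   ]
  tri [ 0.66  -0.067  0.161]
honey_center scene [411.6, 369.5] 0.24 [0.549 0.507 0.042]
honey_center top [254.4, 341.4] 0.76 [0.302 0.284 0.042]
  tri [ 0.315  0.332 -0.402]
seeds_center scene [311.9, 150.1] 0.7 [ 0.309 -0.386  0.038]
seeds_center top [484.3, 331.8] 0.83 [ 0.311 -0.367  0.038]
  tri [ 0.315 -0.366  0.051]
cup_center scene [245.3, 179.6] 0.94 [ 0.586 -0.351  0.04 ]
cup_center top [473.8, 238.8] 0.94 [ 0.579 -0.355  0.04 ]
  tri [ 0.581 -0.358  0.032]
wheel_center scene [412.0, 370.1] 0.57 [0.552 0.512 0.05 ]
wheel_center top [175.9, 258.6] 0.55 [0.542 0.508 0.05 ]
  tri [0.546 0.509 0.04 ]
0.7 [[ 0.974  0.226 -0.   ]
 [ 0.226 -0.974 -0.   ]
 [-0.     0.    -1.   ]]
```

View pics/a.png

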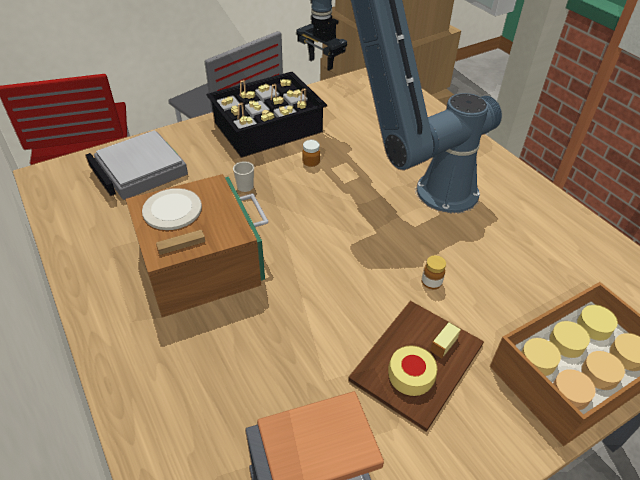

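View pics/b.png

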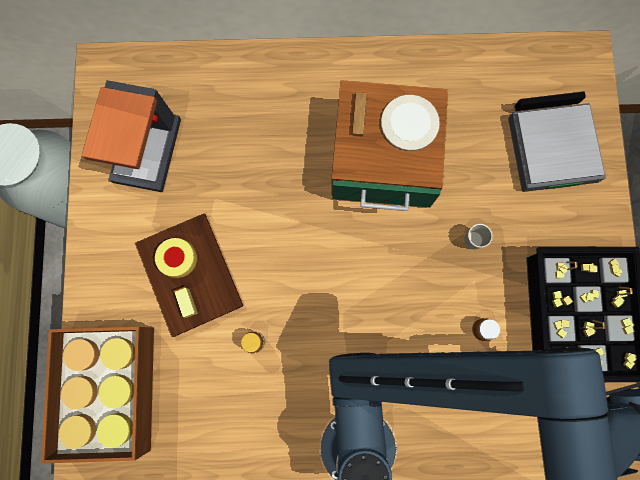

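The scene view shows the cabinet with its green front and steel handle (about (255,210)). In the top view the handle bar runs from (362,207) to (408,208), and the path from the start is clear above the jars and cup. Next I need the cabinet's yaw.

Run:
```python
from h import *
np.set_printoptions(precision=3,suppress=True)
p=bot.capture('top')
for q in('drawer_handle','cabinet'):
    r=bot.silhouettes(p,q)
    if not r: continue
    m=r[0]['pixels'].astype(np.uint8);print(q,r[0]['confidence'],m.sum(),cv2.boundingRect(m))
g=cv2.cvtColor(p['image'],cv2.COLOR_BGR2HSV)
green=((g[...,0]>60)&(g[...,0]<95)&(g[...,1]>100)).astype(np.uint8); green[:150]=0;green[225:]=0;green[:,:320]=0;green[:,460:]=0
xs,top=[],[]
for c in range(338,436):
    k=np.flatnonzero(green[:,c])
    if len(k): xs.append(c);top.append(k[0])
f=np.polyfit(xs,top,1);print(f, cv2.boundingRect(green))
a,b=[atz(p,(c,np.polyval(f,c)),.173) for c in(335,440)];print(a,b,np.degrees(np.arctan2(-(b-a)[0],-(b-a)[1])), 'opening yaw')
# handle bright bar: per column
xs,cy=[],[]
for c in range(366,406):
    col=g[195:215,c]; k=np.flatnonzero((col[:,1]<60)&(col[:,2]>130))
    if len(k): xs.append(c);cy.append(195+k.mean())
f=np.polyfit(xs,cy,1);a,b=[atz(p,(c,np.polyval(f,c)),.15) for c in(362,408)];d=a-b;print(a,b,np.linalg.norm(d),np.degrees(np.arctan2(-d[0],d[1])))
# cabinet side edges
for e in(((343,81),(334,180)),((447,89),(443,188))):
    a,b=[atz(p,u,.185) for u in e];d=a-b;print(a,b,np.degrees(np.arctan2(d[1],d[0])))
```

```text
drawer_handle 0.9 2243 (332, 180, 108, 31)
cabinet 0.57 13060 (332, 81, 116, 130)
[  0.086 151.961] (333, 180, 107, 27)
[0.727 0.046 0.173] [ 0.694 -0.238  0.173] 6.5730575195635454 opening yaw
[ 0.664 -0.026  0.15 ] [ 0.65  -0.152  0.15 ] 0.12636188745378668 -6.174397027268654
[1.01  0.016 0.185] [0.725 0.049 0.185] -6.587534093574556
[ 0.978 -0.272  0.185] [ 0.695 -0.244  0.185] -5.70058751802046
```

```bash
cat >> h.py <<'E'
from scipy.spatial.transform import Rotation as Ro
def down(yaw): # tool x heading yaw deg, z down
    c,s=np.cos(np.radians(yaw)),np.sin(np.radians(yaw)); return np.array([[c,s,0],[s,-c,0],[0,0,-1]])
def plan(pos,yaw,n):
    s=bot.read_state();p=np.array(s['position']);R=np.array(s['tcp_rot'])
    T=Ro.from_matrix(down(yaw)); r=(Ro.from_matrix(R).inv()*T).as_rotvec()
    print('now',p.round(4),'t',s['time_s'],'turn',r.round(3))
    st=(np.array(pos)-p)/n
    for i in range(n):
        Rt=R@Ro.from_rotvec(r*i/n).as_matrix()
        print([round(v) for v in Rt.T@st*1000]+[round(v,3) for v in r/n])
E
python3 -c "
from h import *
plan([.635,-.09,.237],83.7,20)"
```

```text
now [ 0.1412 -0.6088  0.2366] t 0.85 turn [-0.    -0.    -1.233]
[30, -20, 0, np.float64(-0.0), np.float64(-0.0), np.float64(-0.062)]
[31, -18, 0, np.float64(-0.0), np.float64(-0.0), np.float64(-0.062)]
[32, -16, 0, np.float64(-0.0), np.float64(-0.0), np.float64(-0.062)]
[33, -14, 0, np.float64(-0.0), np.float64(-0.0), np.float64(-0.062)]
[34, -12, 0, np.float64(-0.0), np.float64(-0.0), np.float64(-0.062)]
[34, -10, 0, np.float64(-0.0), np.float64(-0.0), np.float64(-0.062)]
[35, -8, 0, np.float64(-0.0), np.float64(-0.0), np.float64(-0.062)]
[35, -5, 0, np.float64(-0.0), np.float64(-0.0), np.float64(-0.062)]
[36, -3, 0, np.float64(-0.0), np.float64(-0.0), np.float64(-0.062)]
[36, -1, 0, np.float64(-0.0), np.float64(-0.0), np.float64(-0.062)]
[36, 1, 0, np.float64(-0.0), np.float64(-0.0), np.float64(-0.062)]
[36, 3, 0, np.float64(-0.0), np.float64(-0.0), np.float64(-0.062)]
[35, 6, 0, np.float64(-0.0), np.float64(-0.0), np.float64(-0.062)]
[35, 8, 0, np.float64(-0.0), np.float64(-0.0), np.float64(-0.062)]
[34, 10, 0, np.float64(-0.0), np.float64(-0.0), np.float64(-0.062)]
[34, 12, 0, np.float64(-0.0), np.float64(-0.0), np.float64(-0.062)]
[33, 14, 0, np.float64(-0.0), np.float64(-0.0), np.float64(-0.062)]
[32, 16, 0, np.float64(-0.0), np.float64(-0.0), np.float64(-0.062)]
[31, 18, 0, np.float64(-0.0), np.float64(-0.0), np.float64(-0.062)]
[30, 20, 0, np.float64(-0.0), np.float64(-0.0), np.float64(-0.062)]
```

Request:
{"name": "play_rows", "arguments": {
  "moves": [
    [[30, -20, 0, 0, 0, -0.062], [31, -18, 0, 0, 0, -0.062], [32, -16, 0, 0, 0, -0.062], [33, -14, 0, 0, 0, -0.062], [34, -12, 0, 0, 0, -0.062]]
  ],
  "fingers": -0.15
}}

```text
time_s: 1.35
position: [0.2651, -0.4771, 0.2367]
tcp_rot: [[0.858, 0.514, 0.0], [0.514, -0.858, -0.0], [0.0, 0.0, -1.0]]
force: [0.4, 0.2, -0.3]
opening: 0.63
grasp_force: 0.0
```

Request:
{"name": "play_rows", "arguments": {
  "moves": [
    [[34, -10, 0, 0, 0, -0.062], [35, -8, 0, 0, 0, -0.062], [35, -5, 0, 0, 0, -0.062], [36, -3, 0, 0, 0, -0.062], [36, -1, 0, 0, 0, -0.062]]
  ]
}}

```text
time_s: 1.85
position: [0.388, -0.347, 0.2368]
tcp_rot: [[0.66, 0.751, 0.0], [0.751, -0.66, -0.001], [-0.0, 0.001, -1.0]]
force: [-0.1, 0.2, -0.2]
opening: 0.426
grasp_force: 0.0
```

Request:
{"name": "play_rows", "arguments": {
  "moves": [
    [[36, 1, 0, 0, 0, -0.062], [36, 3, 0, 0, 0, -0.062], [35, 6, 0, 0, 0, -0.062], [35, 8, 0, 0, 0, -0.062], [34, 10, 0, 0, 0, -0.062]]
  ]
}}

```text
time_s: 2.35
position: [0.511, -0.2168, 0.2367]
tcp_rot: [[0.399, 0.917, 0.0], [0.917, -0.399, -0.0], [-0.0, 0.0, -1.0]]
force: [0.5, -0.7, -0.5]
opening: 0.423
grasp_force: 0.0
```

Request:
{"name": "play_rows", "arguments": {
  "moves": [
    [[34, 12, 0, 0, 0, -0.062], [33, 14, 0, 0, 0, -0.062], [32, 16, 0, 0, 0, -0.062], [31, 18, 0, 0, 0, -0.062], [30, 20, 0, 0, 0, -0.062]]
  ]
}}

```text
time_s: 2.85
position: [0.6336, -0.0856, 0.2366]
tcp_rot: [[0.1, 0.995, 0.0], [0.995, -0.1, -0.0], [-0.0, 0.0, -1.0]]
force: [0.9, -0.5, 0.3]
opening: 0.422
grasp_force: 0.0
```

Request:
{"name": "play_rows", "arguments": {
  "moves": [
    [[0, 0, 0, 0, 0, 0], [0, 0, 0, 0, 0, 0]]
  ]
}}

```text
time_s: 3.05
position: [0.6327, -0.0862, 0.2363]
tcp_rot: [[0.101, 0.995, -0.001], [0.995, -0.101, -0.0], [-0.0, -0.001, -1.0]]
force: [0.4, 0.1, -0.4]
opening: 0.423
grasp_force: 0.0
```

Run:
```python
from h import *
np.set_printoptions(precision=3,suppress=True)
p=bot.capture('wrist');cv2.imwrite('pics/c.png',p['image'])
for r in bot.pinpoint(p,'drawer_handle')[:2]: print(r['centre'],r['confidence'],atz(p,r['centre'],.15))
q=bot.capture('top')
for r in bot.pinpoint(q,'drawer_handle')[:1]: print(r['centre'],r['confidence'],atz(q,r['centre'],.15))
s=bot.read_state();print(s['position'],s['opening'],s['joint_positions'],s['force'],'\n',np.array(s['tcp_rot']))
```

```text
[343.6, 249.8] 0.97 [ 0.656 -0.089  0.15 ]
[ 0.632 -0.088  0.237] 0.42902731259222493 [-17.928  31.26   80.077  -0.017  68.693 -11.924] [ 0.477 -1.039 -0.883] 
 [[ 0.104  0.995 -0.001]
 [ 0.995 -0.104 -0.   ]
 [-0.    -0.001 -1.   ]]
```

View pics/c.png

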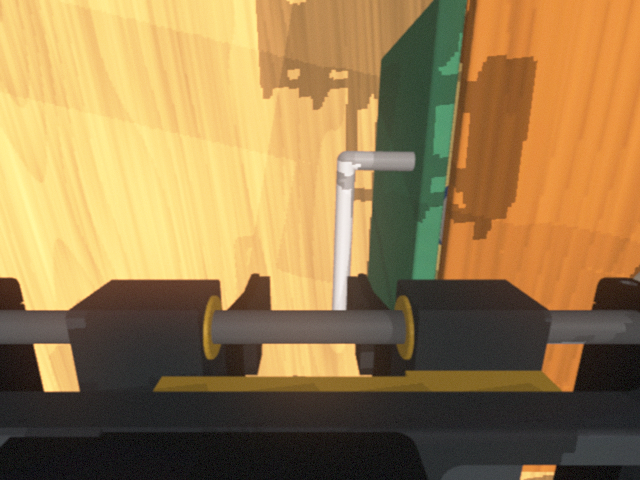

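The wrist view shows the bar at columns 340–346, running from the elbow at (345,162) down between the fingers to (340,305). It agrees with the estimate.

Run:
```python
from h import *
np.set_printoptions(precision=3,suppress=True)
p=bot.capture('wrist')
g=cv2.cvtColor(p['image'],cv2.COLOR_BGR2HSV);L=[]
for r in range(195,300,3):
    k=[c for c in range(325,365) if g[r,c,1]<45 and g[r,c,2]>110]
    if len(k)>6: L.append((r,np.mean(k)))
L=np.array(L);f=np.polyfit(L[:,0],L[:,1],1)
a,b=[atz(p,(np.polyval(f,r),r),.15) for r in(165,305)];d=a-b
print(len(L),a,b,np.degrees(np.arctan2(-d[0],d[1])))
yaw=np.degrees(np.arctan2(-d[0],d[1])) 
plan([.656,-.089,.151],83.9,5)
```

```text
35 [ 0.662 -0.035  0.15 ] [ 0.65  -0.131  0.15 ] -7.237139275329723
now [ 0.632 -0.088  0.237] t 3.3 turn [-0.     0.     0.002]
[0, 5, 17, np.float64(-0.0), np.float64(0.0), np.float64(0.0)]
[0, 5, 17, np.float64(-0.0), np.float64(0.0), np.float64(0.0)]
[0, 5, 17, np.float64(-0.0), np.float64(0.0), np.float64(0.0)]
[0, 5, 17, np.float64(-0.0), np.float64(0.0), np.float64(0.0)]
[0, 5, 17, np.float64(-0.0), np.float64(0.0), np.float64(0.0)]
```

Request:
{"name": "play_rows", "arguments": {
  "moves": [
    [[0, 12, 0, 0, 0, 0.004], [0, 12, 0, 0, 0, 0.003], [0, 0, 20, 0, 0, 0], [0, 0, 20, 0, 0, 0], [0, 0, 20, 0, 0, 0]]
  ]
}}

```text
time_s: 3.8
position: [0.6563, -0.0904, 0.1762]
tcp_rot: [[0.111, 0.994, 0.0], [0.994, -0.111, -0.0], [-0.0, 0.001, -1.0]]
force: [0.3, -0.2, -0.7]
opening: 0.425
grasp_force: 0.0
```

Request:
{"name": "play_rows", "arguments": {
  "moves": [
    [[0, 0, 13, 0, 0, 0], [0, 0, 13, 0, 0, 0], [0, 0, 0, 0, 0, 0]]
  ]
}}

```text
time_s: 4.1
position: [0.6553, -0.0895, 0.1487]
tcp_rot: [[0.11, 0.994, -0.004], [0.994, -0.11, 0.001], [0.001, -0.004, -1.0]]
force: [-0.5, 0.3, -0.0]
opening: 0.423
grasp_force: 0.0
```

Request:
{"name": "play_rows", "arguments": {
  "moves": [
    [[0, 0, 0, 0, 0, 0], [0, 0, 0, 0, 0, 0], [0, 0, 0, 0, 0, 0], [0, 0, 0, 0, 0, 0], [0, 0, 0, 0, 0, 0]]
  ],
  "fingers": -1
}}

```text
time_s: 4.6
position: [0.6557, -0.0893, 0.1513]
tcp_rot: [[0.11, 0.994, -0.002], [0.994, -0.11, -0.0], [-0.0, -0.002, -1.0]]
force: [-3.2, 1.0, 4.2]
opening: 0.125
grasp_force: 30.0
```

Request:
{"name": "play_rows", "arguments": {
  "moves": [
    [[0, -10, 0, 0, 0, 0], [0, -18, 0, 0, 0, 0], [0, -18, 0, 0, 0, 0], [0, -18, 0, 0, 0, 0], [0, -18, 0, 0, 0, 0]]
  ]
}}

```text
time_s: 5.1
position: [0.5778, -0.0803, 0.1513]
tcp_rot: [[0.111, 0.994, 0.009], [0.994, -0.111, -0.001], [0.0, 0.009, -1.0]]
force: [5.9, 2.5, -2.2]
opening: 0.128
grasp_force: 30.0
```

Request:
{"name": "play_rows", "arguments": {
  "moves": [
    [[0, -18, 0, 0, 0, 0], [0, -18, 0, 0, 0, 0], [0, -18, 0, 0, 0, 0], [0, -18, 0, 0, 0, 0], [0, -18, 0, 0, 0, 0]]
  ]
}}

```text
time_s: 5.6
position: [0.4882, -0.0699, 0.1513]
tcp_rot: [[0.111, 0.994, 0.009], [0.994, -0.111, 0.0], [0.001, 0.009, -1.0]]
force: [5.6, 3.7, -0.8]
opening: 0.126
grasp_force: 30.0
```

Request:
{"name": "play_rows", "arguments": {
  "moves": [
    [[0, -12, 0, 0, 0, 0], [0, -8, 0, 0, 0, 0], [0, -4, 0, 0, 0, 0], [0, -2, 0, 0, 0, 0], [0, 0, 0, 0, 0, 0]]
  ]
}}

```text
time_s: 6.1
position: [0.461, -0.0668, 0.1512]
tcp_rot: [[0.111, 0.994, 0.004], [0.994, -0.111, 0.001], [0.002, 0.004, -1.0]]
force: [3.3, 5.2, 2.1]
opening: 0.127
grasp_force: 30.0
```

Request:
{"name": "play_rows", "arguments": {
  "moves": [
    [[0, -2, 0, 0, 0, 0], [0, -2, 0, 0, 0, 0], [0, -2, 0, 0, 0, 0], [0, -1, 0, 0, 0, 0], [0, 0, 0, 0, 0, 0]]
  ]
}}

```text
time_s: 6.6
position: [0.4569, -0.0664, 0.1513]
tcp_rot: [[0.112, 0.994, 0.01], [0.994, -0.112, 0.001], [0.002, 0.01, -1.0]]
force: [8.6, 8.0, -2.6]
opening: 0.124
grasp_force: 30.0
```

Request:
{"name": "play_rows", "arguments": {
  "moves": [
    [[0, -3, 0, 0, 0, 0], [0, 0, 0, 0, 0, 0], [0, 0, 0, 0, 0, 0]]
  ]
}}

```text
time_s: 6.9
position: [0.4568, -0.0664, 0.1513]
tcp_rot: [[0.114, 0.993, 0.016], [0.994, -0.114, -0.0], [0.002, 0.016, -1.0]]
force: [14.9, 8.8, -9.0]
opening: 0.128
grasp_force: 30.0
```

Request:
{"name": "play_rows", "arguments": {
  "moves": [
    [[0, 3, 0, 0, 0, 0], [0, 2, 0, 0, 0, 0], [0, 0, 0, 0, 0, 0]]
  ]
}}

```text
time_s: 7.2
position: [0.4569, -0.0663, 0.1512]
tcp_rot: [[0.111, 0.994, 0.005], [0.994, -0.111, 0.001], [0.002, 0.005, -1.0]]
force: [4.7, 5.1, 2.3]
opening: 0.125
grasp_force: 30.0
```

Request:
{"name": "play_rows", "arguments": {
  "moves": [
    [[0, 0, 0, 0, 0, 0], [0, 0, 0, 0, 0, 0], [0, 0, 0, 0, 0, 0]]
  ],
  "fingers": -0.2
}}

```text
time_s: 7.5
position: [0.4544, -0.0672, 0.1505]
tcp_rot: [[0.11, 0.994, -0.0], [0.994, -0.11, -0.0], [-0.0, -0.0, -1.0]]
force: [-0.1, -0.0, -0.7]
opening: 0.314
grasp_force: 0.0
```

Request:
{"name": "play_rows", "arguments": {
  "moves": [
    [[0, 0, -20, 0, 0, 0], [0, 0, -30, 0, 0, 0], [0, 0, -30, 0, 0, 0], [0, 0, -20, 0, 0, 0], [0, 0, 0, 0, 0, 0]]
  ]
}}

```text
time_s: 8.0
position: [0.4563, -0.0679, 0.253]
tcp_rot: [[0.11, 0.994, 0.006], [0.994, -0.11, -0.003], [-0.002, 0.006, -1.0]]
force: [-0.9, 0.7, -0.6]
opening: 0.402
grasp_force: 0.0
```

Run:
```python
from h import *
np.set_printoptions(precision=4,suppress=True)
for n in('top','wrist','scene'):
    p=bot.capture(n);cv2.imwrite(f'pics/d_{n}.png',p['image'])
    for q,z in(('drawer_handle',.15),('neck',.119),('cap_wing',.134),('cap',.104)):
        for r in bot.pinpoint(p,q)[:1]: print(n,q,r['centre'],round(r['confidence'],2),atz(p,r['centre'],z))
plan([.603,-.083,.25],-6.5,12)
```

```text
top neck [385.2, 228.6] 0.63 [ 0.6008 -0.0902  0.119 ]
top cap_wing [383.7, 223.2] 0.62 [ 0.6132 -0.0852  0.134 ]
top cap [484.2, 329.2] 0.72 [ 0.3179 -0.3493  0.104 ]
wrist drawer_handle [313.9, 242.4] 0.72 [ 0.4574 -0.0658  0.15  ]
wrist cap_wing [507.0, 238.7] 0.63 [ 0.6019 -0.0832  0.134 ]
wrist cap [484.3, 229.5] 0.56 [ 0.5989 -0.0831  0.104 ]
scene drawer_handle [321.5, 191.2] 0.9 [ 0.4639 -0.0635  0.15  ]
scene neck [275.2, 211.0] 0.78 [ 0.6082 -0.0854  0.119 ]
scene cap_wing [273.5, 209.2] 0.66 [ 0.6159 -0.0798  0.134 ]
scene cap [278.3, 216.8] 0.55 [ 0.6049 -0.0734  0.104 ]
now [ 0.4548 -0.0671  0.2505] t 8.75 turn [-0.     0.     1.574]
[0, 12, 0, np.float64(-0.0), np.float64(0.0), np.float64(0.131)]
[2, 12, 0, np.float64(-0.0), np.float64(0.0), np.float64(0.131)]
[3, 12, 0, np.float64(-0.0), np.float64(0.0), np.float64(0.131)]
[5, 11, 0, np.float64(-0.0), np.float64(0.0), np.float64(0.131)]
[6, 11, 0, np.float64(-0.0), np.float64(0.0), np.float64(0.131)]
[8, 10, 0, np.float64(-0.0), np.float64(0.0), np.float64(0.131)]
[9, 9, 0, np.float64(-0.0), np.float64(0.0), np.float64(0.131)]
[10, 8, 0, np.float64(-0.0), np.float64(0.0), np.float64(0.131)]
[11, 6, 0, np.float64(-0.0), np.float64(0.0), np.float64(0.131)]
[11, 5, 0, np.float64(-0.0), np.float64(0.0), np.float64(0.131)]
[12, 3, 0, np.float64(-0.0), np.float64(0.0), np.float64(0.131)]
[12, 2, 0, np.float64(-0.0), np.float64(0.0), np.float64(0.131)]
```

View pics/d_top.png

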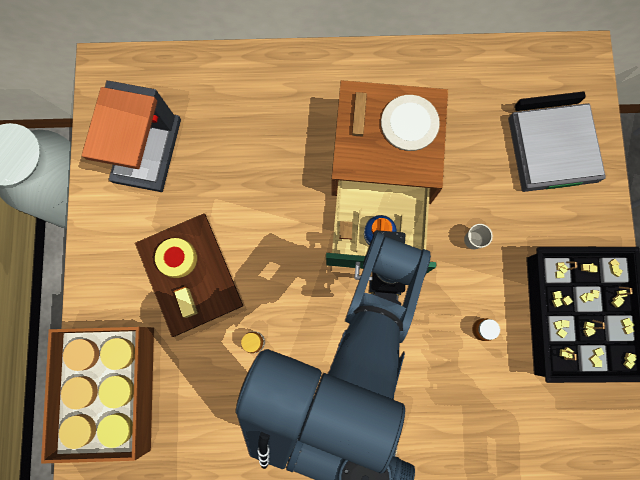

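The drawer is out and the orange cap shows at (381,228). The wrist view's wing estimate (0.602, -0.083) matches the one worked out from the handle.

Request:
{"name": "play_rows", "arguments": {
  "moves": [
    [[0, 12, 0, 0, 0, 0.131], [2, 12, 0, 0, 0, 0.131], [3, 12, 0, 0, 0, 0.131], [5, 11, 0, 0, 0, 0.131]]
  ]
}}

```text
time_s: 9.15
position: [0.5037, -0.0719, 0.2506]
tcp_rot: [[0.597, 0.802, 0.0], [0.802, -0.597, -0.0], [0.0, 0.0, -1.0]]
force: [-0.6, 0.8, 0.1]
opening: 0.403
grasp_force: 0.0
```

Request:
{"name": "play_rows", "arguments": {
  "moves": [
    [[6, 11, 0, 0, 0, 0.131], [8, 10, 0, 0, 0, 0.131], [9, 9, 0, 0, 0, 0.131], [10, 8, 0, 0, 0, 0.131]]
  ]
}}

```text
time_s: 9.55
position: [0.5542, -0.0777, 0.2505]
tcp_rot: [[0.918, 0.396, -0.0], [0.396, -0.918, 0.0], [-0.0, -0.0, -1.0]]
force: [0.6, 0.1, -0.5]
opening: 0.4
grasp_force: 0.0
```

Request:
{"name": "play_rows", "arguments": {
  "moves": [
    [[11, 6, 0, 0, 0, 0.131], [11, 5, 0, 0, 0, 0.131], [12, 3, 0, 0, 0, 0.131], [12, 2, 0, 0, 0, 0.131], [0, 0, 0, 0, 0, 0]]
  ]
}}

```text
time_s: 10.05
position: [0.6039, -0.0839, 0.2504]
tcp_rot: [[0.994, -0.111, 0.001], [-0.111, -0.994, -0.0], [0.002, 0.0, -1.0]]
force: [0.1, 0.4, -0.2]
opening: 0.4
grasp_force: 0.0
```

Run:
```python
from h import *
np.set_printoptions(precision=4,suppress=True)
p=bot.capture('wrist');cv2.imwrite('pics/e.png',p['image'])
for q,z in(('neck',.119),('cap_wing',.134),('cap',.104)):
    for r in bot.pinpoint(p,q)[:1]: print(q,r['centre'],round(r['confidence'],2),atz(p,r['centre'],z))
s=bot.read_state();print(s['joint_positions'],s['opening'])
print('expected px',proj(p,np.array([.603,-.083,.134])))
plan([.603,-.083,.141],-6.5,5)
```

```text
cap_wing [304.7, 244.5] 0.67 [ 0.6001 -0.0824  0.134 ]
cap [303.0, 232.8] 0.92 [ 0.6019 -0.0809  0.104 ]
[-18.4072  28.0182  83.7912  -0.0008  68.2627  77.8592] 0.4005879443132404
expected px [np.float64(305.08957761262064), np.float64(240.80584852103166)]
now [ 0.6016 -0.0832  0.2504] t 10.25 turn [-0.     0.001  0.004]
[0, 0, 22, np.float64(-0.0), np.float64(0.0), np.float64(0.001)]
[0, 0, 22, np.float64(-0.0), np.float64(0.0), np.float64(0.001)]
[0, 0, 22, np.float64(-0.0), np.float64(0.0), np.float64(0.001)]
[0, 0, 22, np.float64(-0.0), np.float64(0.0), np.float64(0.001)]
[0, 0, 22, np.float64(-0.0), np.float64(0.0), np.float64(0.001)]
```

View pics/e.png

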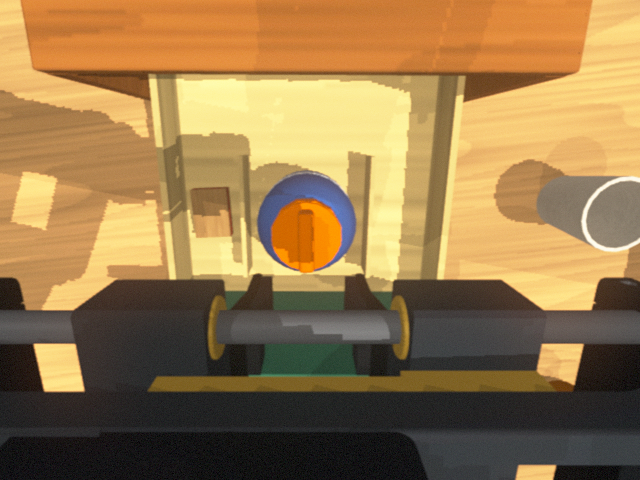

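The wing is upright in the view, spanning rows 210–272 at column 306, exactly where it was expected. I'll go straight down.

Request:
{"name": "play_rows", "arguments": {
  "moves": [
    [[0, 0, 25, 0, 0, 0.002], [0, 0, 25, 0, 0, 0.002], [0, 0, 22, 0, 0, 0], [0, 0, 20, 0, 0, 0], [0, 0, 10, 0, 0, 0]]
  ]
}}

```text
time_s: 10.75
position: [0.6008, -0.083, 0.1469]
tcp_rot: [[0.993, -0.114, -0.003], [-0.114, -0.993, 0.001], [-0.004, -0.001, -1.0]]
force: [0.1, -0.0, -0.4]
opening: 0.398
grasp_force: 0.0
```

Request:
{"name": "play_rows", "arguments": {
  "moves": [
    [[0, 0, 5, 0, 0, 0], [0, 0, 2, 0, 0, 0], [0, 0, 0, 0, 0, 0], [0, 0, 0, 0, 0, 0]]
  ]
}}

```text
time_s: 11.15
position: [0.6031, -0.0837, 0.1425]
tcp_rot: [[0.993, -0.115, 0.002], [-0.115, -0.993, -0.001], [0.002, 0.0, -1.0]]
force: [-0.2, -0.1, -0.9]
opening: 0.399
grasp_force: 0.0
```

Request:
{"name": "play_rows", "arguments": {
  "moves": [
    [[0, 0, 0, 0, 0, 0], [0, 0, 0, 0, 0, 0], [0, 0, 0, 0, 0, 0], [0, 0, 0, 0, 0, 0], [0, 0, 0, 0, 0, 0]]
  ],
  "fingers": -1
}}

```text
time_s: 11.65
position: [0.6026, -0.0833, 0.1418]
tcp_rot: [[0.993, -0.115, 0.0], [-0.115, -0.993, 0.0], [0.0, -0.0, -1.0]]
force: [-0.3, 0.8, 1.2]
opening: 0.134
grasp_force: 30.0
```

```bash
python3 -c "
from h import *
s=bot.read_state();print(s['time_s'],s['position'],s['moment'],s['force'],s['opening'],s['grasp_force'],s['joint_positions'][5])"
```

```text
11.65 [ 0.60259516 -0.08330922  0.14175053] [ 0.15550808  0.00807814 -0.03343435] [-0.29987851  0.83434967  1.24390512] 0.13361110346831653 30.000162720680237 78.19741426977411
```

Request:
{"name": "play_rows", "arguments": {
  "moves": [
    [[0, 0, 0, 0, 0, 0.05], [0, 0, 0, 0, 0, 0.05], [0, 0, 0, 0, 0, 0.05], [0, 0, 0, 0, 0, 0.05], [0, 0, 0, 0, 0, 0]]
  ]
}}

```text
time_s: 12.15
position: [0.6026, -0.0836, 0.1417]
tcp_rot: [[0.951, -0.31, 0.0], [-0.31, -0.951, -0.0], [0.0, 0.0, -1.0]]
force: [0.5, -0.4, 2.1]
opening: 0.134
grasp_force: 30.0
```

```bash
cat > st.py <<'E'
from h import *
s=bot.read_state();R=np.array(s['tcp_rot']);print(s['time_s'],np.round(s['position'],4),'yaw',np.arctan2(R[1,0],R[0,0]).round(4),'m',np.round(s['moment'],3),np.round(s['force'],1),s['opening'],'tau6',s['tau'][5],s['joint_positions'][5])
E
python3 st.py
```

```text
12.15 [ 0.6026 -0.0836  0.1417] yaw -0.3151 m [0.082 0.081 0.005] [ 0.5 -0.4  2.1] 0.1335005990857306 tau6 0.1642916863784194 89.65308579576217
```

Request:
{"name": "play_rows", "arguments": {
  "moves": [
    [[0, 0, 0, 0, 0, 0.03], [0, 0, 0, 0, 0, 0.03], [0, 0, 0, 0, 0, 0]]
  ]
}}

```text
time_s: 12.45
position: [0.6026, -0.0836, 0.1418]
tcp_rot: [[0.931, -0.366, 0.0], [-0.366, -0.931, -0.0], [0.0, 0.0, -1.0]]
force: [0.4, 0.5, 1.9]
opening: 0.14
grasp_force: 30.0
```

```bash
python3 st.py
```

```text
12.45 [ 0.6026 -0.0836  0.1418] yaw -0.3742 m [0.08  0.078 0.013] [0.4 0.5 1.9] 0.13969500076535543 tau6 0.08460794342681766 93.03804541517734
```

Request:
{"name": "play_rows", "arguments": {
  "moves": [
    [[0, 0, 0, 0, 0, 0.03], [0, 0, 0, 0, 0, 0.02], [0, 0, 0, 0, 0, 0]]
  ]
}}

```text
time_s: 12.75
position: [0.6026, -0.0836, 0.1417]
tcp_rot: [[0.911, -0.412, 0.0], [-0.412, -0.911, -0.0], [0.0, 0.0, -1.0]]
force: [-0.7, 0.5, 2.1]
opening: 0.136
grasp_force: 30.0
```

```bash
python3 st.py
```

```text
12.75 [ 0.6026 -0.0836  0.1417] yaw -0.4246 m [-0.006  0.059 -0.05 ] [-0.7  0.5  2.1] 0.13615406759962356 tau6 0.049722190015017986 95.91988710617974
```

Request:
{"name": "play_rows", "arguments": {
  "moves": [
    [[0, 0, 0, 0, 0, -0.1], [0, 0, 0, 0, 0, -0.1], [0, 0, 0, 0, 0, -0.11], [0, 0, 0, 0, 0, -0.08], [0, 0, 0, 0, 0, -0.08]]
  ]
}}

```text
time_s: 13.25
position: [0.6024, -0.0828, 0.1417]
tcp_rot: [[0.999, 0.048, -0.0], [0.048, -0.999, 0.002], [0.0, -0.002, -1.0]]
force: [-0.9, 4.0, 4.2]
opening: 0.139
grasp_force: 30.0
```

Request:
{"name": "play_rows", "arguments": {
  "moves": [
    [[0, 0, 0, 0, 0, -0.05], [0, 0, 0, 0, 0, -0.04], [0, 0, 0, 0, 0, 0]]
  ]
}}

```text
time_s: 13.55
position: [0.6023, -0.0824, 0.1417]
tcp_rot: [[0.991, 0.133, -0.0], [0.133, -0.991, 0.002], [0.0, -0.002, -1.0]]
force: [-0.2, 2.6, 3.9]
opening: 0.137
grasp_force: 30.4
```

```bash
python3 st.py
```

```text
13.55 [ 0.6023 -0.0824  0.1417] yaw 0.1331 m [ 0.634  0.118 -0.531] [-0.2  2.6  3.9] 0.13730202145255346 tau6 -0.6780841201543808 63.91449293996987
```

Turning with negative rz meets a stop at 0.53 N m. Positive rz turned 0.31 rad freely, so that is the right way.

Request:
{"name": "play_rows", "arguments": {
  "moves": [
    [[0, 0, 0, 0, 0, 0.1], [0, 0, 0, 0, 0, 0.1], [0, 0, 0, 0, 0, 0.1], [0, 0, 0, 0, 0, 0.1], [0, 0, 0, 0, 0, 0.1]]
  ]
}}

```text
time_s: 14.05
position: [0.6027, -0.0838, 0.1418]
tcp_rot: [[0.933, -0.36, 0.0], [-0.36, -0.933, -0.001], [0.001, 0.001, -1.0]]
force: [0.2, 0.4, 3.1]
opening: 0.138
grasp_force: 30.0
```

Request:
{"name": "play_rows", "arguments": {
  "moves": [
    [[0, 0, 0, 0, 0, 0.1], [0, 0, 0, 0, 0, 0.1], [0, 0, 0, 0, 0, 0.1], [0, 0, 0, 0, 0, 0.1], [0, 0, 0, 0, 0, 0]]
  ]
}}

```text
time_s: 14.55
position: [0.6027, -0.0839, 0.1417]
tcp_rot: [[0.722, -0.692, 0.001], [-0.692, -0.722, -0.001], [0.001, 0.0, -1.0]]
force: [-0.4, -0.2, 3.0]
opening: 0.138
grasp_force: 30.0
```

Request:
{"name": "play_rows", "arguments": {
  "moves": [
    [[0, 0, 0, 0, 0, 0.1], [0, 0, 0, 0, 0, 0.1], [0, 0, 0, 0, 0, 0.1], [0, 0, 0, 0, 0, 0.06], [0, 0, 0, 0, 0, 0]]
  ]
}}

```text
time_s: 15.05
position: [0.6027, -0.0838, 0.1417]
tcp_rot: [[0.433, -0.901, 0.001], [-0.901, -0.433, -0.001], [0.001, -0.0, -1.0]]
force: [-1.1, -0.5, 2.5]
opening: 0.132
grasp_force: 30.0
```

```bash
python3 st.py
python3 - <<'E'
from h import *
p=bot.capture('wrist');cv2.imwrite('pics/f.png',p['image'])
E
```

```text
15.05 [ 0.6027 -0.0838  0.1417] yaw -1.1229 m [ 0.103  0.088 -0.016] [-1.1 -0.5  2.5] 0.13246118610472193 tau6 0.1899711973965168 135.94304174881154
```

View pics/f.png

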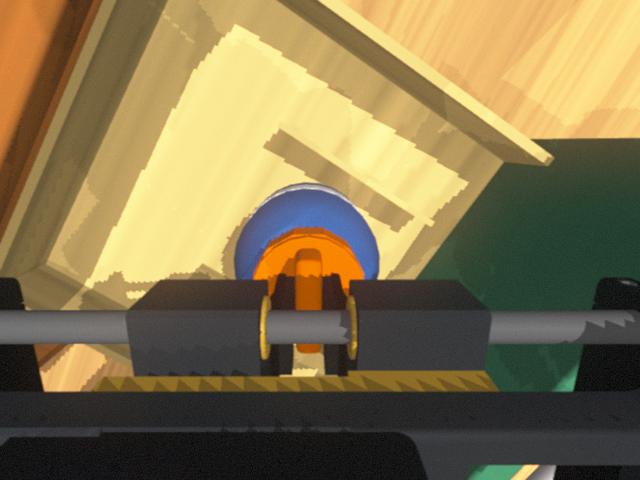

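The wing is still aligned between the pads (column 308), so the cap followed the full 1.0 rad. Now I'll lift it straight up.

Request:
{"name": "play_rows", "arguments": {
  "moves": [
    [[0, 0, -2, 0, 0, 0], [0, 0, -3, 0, 0, 0], [0, 0, -5, 0, 0, 0], [0, 0, 0, 0, 0, 0]]
  ]
}}

```text
time_s: 15.5
position: [0.6027, -0.0836, 0.152]
tcp_rot: [[0.432, -0.902, 0.0], [-0.902, -0.432, -0.0], [0.001, -0.0, -1.0]]
force: [-0.4, -0.3, -1.8]
opening: 0.139
grasp_force: 30.0
```

Request:
{"name": "play_rows", "arguments": {
  "moves": [
    [[0, 0, -10, 0, 0, 0], [0, 0, -15, 0, 0, 0], [0, 0, -15, 0, 0, 0], [0, 0, -15, 0, 0, 0], [0, 0, -10, 0, 0, 0]]
  ]
}}

```text
time_s: 16.0
position: [0.6028, -0.0836, 0.2183]
tcp_rot: [[0.431, -0.902, 0.002], [-0.902, -0.431, -0.001], [0.001, -0.001, -1.0]]
force: [0.3, -0.0, -2.1]
opening: 0.135
grasp_force: 30.0
```

Request:
{"name": "play_rows", "arguments": {
  "moves": [
    [[0, 0, 0, 0, 0, 0], [0, 0, 0, 0, 0, 0], [0, 0, 0, 0, 0, 0], [0, 0, 0, 0, 0, 0], [0, 0, 0, 0, 0, 0]]
  ]
}}

```text
time_s: 16.5
position: [0.6021, -0.0834, 0.2158]
tcp_rot: [[0.431, -0.902, -0.001], [-0.902, -0.431, 0.0], [-0.001, 0.001, -1.0]]
force: [-0.8, -0.0, -1.4]
opening: 0.135
grasp_force: 30.0
```

```bash
python3 st.py
python3 - <<'E'
from h import *
np.set_printoptions(precision=4,suppress=True)
p=bot.capture('wrist');q=bot.capture('scene');cv2.imwrite('pics/g.png',np.hstack([cv2.resize(p['image'],(400,300)),cv2.resize(q['image'][120:330,150:430],(400,300))]))
for n in('cap_wing','drawer_handle'):
  for r in bot.pinpoint(q,n)[:1]: print(n,r['confidence'],atz(q,r['centre'],.15 if n[0]=='d' else .209))
E
```

```text
16.5 [ 0.6021 -0.0834  0.2158] yaw -1.1253 m [0.14  0.018 0.006] [-0.8 -0.  -1.4] 0.13505954416279486 tau6 -8.292493475892115e-05 136.06540023551491
cap_wing 0.68 [ 0.606 -0.088  0.209]
drawer_handle 0.65 [ 0.4591 -0.0634  0.15  ]
```

View pics/g.png

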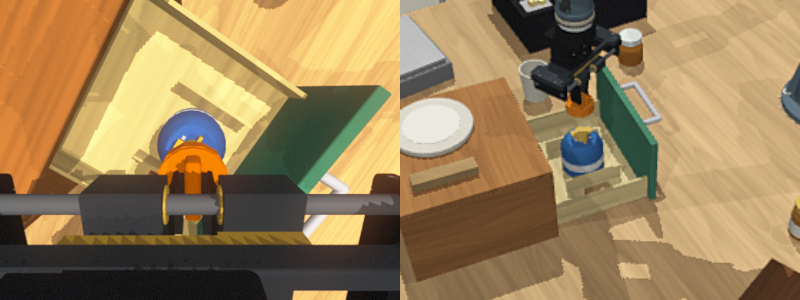

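The cap is held level 74 mm above its seat, with the brass neck bare below it at (583,135) and the drawer still fully out.

```bash
python3 -c "
from rig import bot
print(bot.hand_in())"
```

```text
the job is handed in; nothing more can be done
None
```

The drawer is out at its stop, and the cap was turned 1.0 rad in its free direction, lifted off, and held level about 74 mm above where it sat, straight over the canister; the job is handed in.

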